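Hang the pipette back in its place between the others

TASK

Lift the pipette out of its round desk stand and hang it in the one free fork of the pipette rack, finger rest facing out of the rack like the others. The free fork has slid some way to the left of its mark along the rail, so feel gently for its mouth, never pushing hard on the rack and never knocking the pipettes on either side. Lower the pipette until its collar sits home behind the raised fork tips before you let go.

Things in the scene. Friction and masses are not known exactly. Their poses are not given: they have to be found in the camera images.
- pipette: White pipette to hang, about 120 g, 214 mm tall. Origin: centre of its collar's underside; z up the tool, finger rest to -x. Collar: disc 30 mm across, z 0 to 6 mm. Below it the shaft: square, 16 by 16 mm along x and y, to z = -45; then round, 10 mm to -75, 6 mm to the tip at -95. Above: round neck 24 mm across to z = 30, flat-sided handle to 105, plunger button to 119 mm.
- pipette_grip (a point): Where to grip that pipette: middle of its handle, 88 mm above the collar's underside; axes as the pipette's. The handle is 26 mm thick along x, 30 mm wide along y. Gripped on the two faces across x, from above, the fingers stay clear of the neighbours at the rack. Repeated pushes on the shaft tilt it a little in the grip.
- finger_rest (a point): Tip of that pipette's finger rest, a tongue 12 mm wide and 7 mm thick standing out of the handle to -x: 39 mm from the axis, 48.5 mm above the collar's underside.
- desk_stand: Heavy fixed stand: dark disc 90 mm across with an upright grey tube, 32 mm outside, 26 mm inside, rim 115 mm above the table. The pipette stands in it at the start, collar on the rim, and must rise 95 mm to come clear. Origin: centre of its underside.
- rack: Fixed pipette rack: aluminium rail 392 mm long along its y, on two posts, carrying five grey forks that open to its -x (the front, towards the robot); the middle one is free, the others hold pipettes. Origin: on the table, below the seats' line, midway between the two pipettes beside the free fork. The rail lies at x = 27 to 45 mm, its top 155 mm up.
- place (a point): The free fork's mark on the rack, 150 mm above the table, axes as the rack's. The fork's seat centre, where the pipette's origin belongs, is here in depth x and height z only: along the rail the fork has slid 4 to 28 mm from the mark to +y (the robot's left) and is locked there; how far is not measured: feel or look. The rack takes at most 20 N from the pipette: go slowly.
- fork_mouth (a point): 24 mm in front of place, same height: depth of the fork's mouth, at the mark. A fork is rigid: slot 19 mm wide, open in front, between two prongs 14 mm wide and 12 mm thick, with flat front faces at this depth and tops at z = 0. The shaft's axis stops 8 mm short of here at a prong face, or 25 mm past here at the slot's square end.
- fork_lip (a point): 19 mm in front of place, 5 mm higher: height of the raised lips on the fork's prong tips, at the mark. The lips run from 24 to 14 mm in front of the seat centre and keep the collar in. Slide in with the collar's underside 8 to 14 mm above the seat, then lower.
- neighbour0: A like pipette hanging in the fork at rack y = -128 mm; same shape, size and origin.
- neighbour1: A like pipette hanging at rack y = -64 mm, beside the free fork; same shape, size and origin. 22 to 46 mm of air will be left between the handles.
- neighbour2: A like pipette hanging at rack y = +64 mm, on the other side of the free fork; same shape, size and origin.
- neighbour3: A like pipette hanging at rack y = +128 mm; the same but its handle is 7 mm shorter.
There are look-alikes about, which are no part of the job. Leave any brown look-alike of the pipette alone.

How it is judged:
On the way, in this order (a step that is already met when the one before it is completed fails the run):
1. the pipette is lifted clear of the desk stand (z of pipette in the frame of desk_stand above 0.205 m), for 0.1 s.
2. the collar is lowered home in the free fork while the pipette is still held (z of pipette in the frame of place between -0.003 and 0.003 m and x of pipette in the frame of place between -0.006 and 0.006 m and y of pipette in the frame of place between 0 and 0.032 m and angle between pipette's own z axis and vertical below 0.08 rad and contact force between the fingers and pipette above 1 N), for 0.1 s.
At the end, for the whole second after the job is handed in: Pipette released and at rest in the free fork: collar underside within 3 mm of seat height, within 6 mm of its depth and up to 32 mm to +y of the mark, upright within 0.08 rad, tip of the finger rest at least 22 mm in front of the seat centre (z of pipette in the frame of place between -0.003 and 0.003 m and x of pipette in the frame of place between -0.006 and 0.006 m and y of pipette in the frame of place between 0 and 0.032 m and angle between pipette's own z axis and vertical below 0.08 rad and x of finger_rest in the frame of place below -0.022 m and linear speed of pipette below 0.02 m/s and angular speed of pipette below 0.2 rad/s and contact force between the fingers and pipette below 0.1 N); the robot touches nothing.
It fails at once if the pipette is pressed on the rack with more than 20 N (contact force between pipette and rack above 20 N).
It fails at once if the arm bumps the rack with more than 15 N (contact force between the arm and rack above 15 N).
It fails at once if a hanging neighbour is knocked (moved over 6 mm or tipped over 0.12 rad) (distance of any of neighbour0, neighbour1, neighbour2, neighbour3 from where it was at the start of the episode above 0.006 m or angle between any of neighbour0, neighbour1, neighbour2, neighbour3's own z axis and vertical above 0.12 rad).
It also fails if it takes over 69 s, if anything falls off the work surface, if the arm or the gripper's body presses on something with over 40 N, if the wrist force passes 120 N, or if a joint passes its speed limit or range.

ROBOT

A 6-joint arm with a two-finger parallel gripper is mounted at the origin on the work surface. World frame = base frame: x ahead of the robot, y to its left, z up, the work surface at z = 0. Lengths are in m, angles in rad, forces in N, time in s.
With the tool pointing down it reaches from about 0.3 to 0.875 m from the base axis. Payload 6.4 kg.
Tool frame: the origin (TCP) lies at the very end of the fingers, on their centre line; the grasp point (between the pads) lies 19 mm behind it; z points along the fingers, y is the line along which they close (so a half turn about z gives the same grasp; the last joint's range is limited). The gripper opens to 85 mm and grips with 20 to 120 N. Pads are 22 mm wide; open, the fingers measure 114 mm over their backs; the gripper's body (76 mm by 85 mm) begins 54 mm behind the grasp point. The pads swing forward as they close: fully open they stand 13 mm farther back than shut.
Start: joints at [0.98, 0.181, 1.607, -0, 1.354, -0.206], TCP at [0.216, 0.533, 0.231] pointing down, gripper open.
Joint ranges: [-2.99, 2.99], [-0.89, 2.07], [0.3, 2.58], [-1.14, 4.28], [0, 2.63], [-3.12, 3.12]. Speed limits (rad/s): [2.57, 2.57, 3.01, 3.14, 3.14, 3.14].

INTERFACE

Orientations are given as a unit quaternion [w, x, y, z].
In Python, from bench import telemetry, camera, ctrl, spotter gives the robot as it stands.
- The arm moves only by the tool send_rows, never from a script. Its argument "series" is a list of rows, each a list of 3 entries, a list of its own where there are three numbers: the turn, a rotation vector about the world's x, y, z in degrees, then the shift along the world's x, y, z in mm, then the closure, from -1 (fully open) to 1 (shut), so that 0 is half open. In form: [[[rx, ry, rz], [dx, dy, dz], gripper], ...]. A call has 1 to 10 rows; each row is the pose to reach, as a shift and turn from the pose commanded when the call began; what a row does not reach only later rows make up. A row lasts 1/8 s, in which the tool goes at most 62.5 mm and 10.7 degrees, less where a joint would pass 70% of its speed; a pose out of reach is approached as far as the arm can. A call with a gripper value outside its range is refused whole. The fingers move at their own pace and stop on an object; the grip force is fixed at half the most. Time passes only in rows, so rows that repeat a pose let the fingers close. It gives the time, the measured TCP pose, the force, the opening and the grip force at its end, in the units of the state.
- telemetry.get_obs(): the state, without advancing time (a new reading comes with each control period).
- camera(name): name is "scene" or "top" or "wrist"; returns a dict with "pixels" (384x512x3 uint8, red, green, blue), "camera_matrix" (3x3 intrinsics, pixels), "dist_coeffs" ([k1, k2, p1, p2, k3] as OpenCV has them; the pictures are not rectified), "xyz" and "orientation" of the camera in the world. Camera axes: x right, y up, looking along -z (the intrinsics and any distortion apply to the point x, -y, -z); pixel columns grow to the right and rows downward; lengths in m; the calibration is good to about 2 mm. A picture is of the moment at which its call begins. There is no depth.
- ctrl.hand_in(): hands the job in; it is judged then, once.
Trained networks look in the newest picture that a camera, given by its name, has taken for a name from the list of things; names that differ only in an ending like _2 or _b are one class to them, and where a whole thing is asked for, a point or a joint stands for the part that bears it (a point fixed in the world has none). Each returns a list of dicts, best first, with "conf" (0 to 1); they miss things now and then, are a little off and sometimes report something else, mostly with a low value. They report only what shows in the picture. A call takes as long as a camera call. They do not tell look-alikes from the thing itself.
- spotter.boxes_of(thing, camera): "xyz" ([x, y, z] in m, in world coordinates, good to about 4 mm: the middle of the surface that is visible of it).
- spotter.landmark_of(thing, camera): "xyz" ([x, y, z] in m, in world coordinates, good to about 4 mm: a listed point, or the origin of a listed thing).
The state is a dict: "time_s": time; "q": joint angles; "dq": joint speeds; "joint_efforts": joint torques, N m; "eef_pos": TCP position; "eef_rot": TCP orientation; "wrist_force": force on the tool from outside, world axes, zero at the start; "torque": the same for the moment, N m; "opening": opening from 0.0 (shut) to 1.0 (fully open); "grasp_force": force on a finger pad.
Only numpy, scipy, OpenCV 4.12 (cv2) and the standard library are available. Lean on these libraries where they do the work, as an engineer would, in place of code of your own. Each camera call takes 0.05 s, during which the arm holds its last target. There are 200 camera calls.

## Working session

There is one attempt and no reset: what is moved stays moved. The work goes in short steps, Python scripts to look and compute and a tool call to move; the robot and the scene stay as the last step left them, time stands still between calls to the robot, and variables do not carry over. Pictures are saved under pics/ and viewed, at most 13 in all, crops included, and the job is handed in when it is done.

Besides the shell and the picture viewer there is one more tool, called after ">>>" by a JSON object that holds its "api" and its "payload". send_rows: Moves the arm, as the interface text tells. Its arguments: {"type":"object","properties":{"series":{"type":"array","items":{"type":"array"}}},"required":["series"]}

```bash
mkdir -p pics
cat > h.py <<'E'
import numpy as np, cv2
from scipy.spatial.transform import Rotation as R
from bench import telemetry, camera, ctrl, spotter
def shot(cam,name):
    c=camera(cam); cv2.imwrite(f'pics/{name}.png',c['pixels'][:,:,::-1]); return c
def pose(c):
    q=np.array(c['orientation']); return R.from_quat(q[[1,2,3,0]]).as_matrix(), np.array(c['xyz'])
def proj(c,P):
    M,t=pose(c); p=(np.atleast_2d(P)-t)@M; p=p*[1,-1,-1]
    return cv2.projectPoints(p,np.zeros(3),np.zeros(3),np.array(c['camera_matrix']),np.array(c['dist_coeffs']))[0].reshape(-1,2)
def ray(c,uv):
    M,t=pose(c); u=cv2.undistortPoints(np.array(uv,float).reshape(-1,1,2),np.array(c['camera_matrix']),np.array(c['dist_coeffs'])).reshape(-1,2)
    return t,(np.c_[u[:,0],-u[:,1],-np.ones(len(u))])@M.T
def atz(c,uv,z):
    t,d=ray(c,uv); return t+d*((z-t[2])/d[:,2])[:,None]
E
python3 - <<'E'
from h import *
for k in ['scene','top']:
    c=shot(k,k+'0'); print(k,np.round(c['xyz'],3),np.round(pose(c)[0][:,2],2))
    for n in ['pipette','pipette_grip','finger_rest','desk_stand','rack','place','neighbour0','neighbour1','neighbour2']:
        for f in ['landmark_of']:
            r=getattr(spotter,f)(n,k); print(n,[(np.round(x['xyz'],3).tolist(),round(x['conf'],2)) for x in r[:6]])
a=np.hstack([cv2.imread('pics/scene0.png'),cv2.imread('pics/top0.png')])
print(telemetry.get_obs())
E
```

```text
scene [0.912 0.334 1.017] [0.48 0.22 0.85]
pipette [([0.188, 0.309, 0.012], 0.84), ([0.428, 0.473, 0.014], 0.74), ([0.407, 0.285, 0.117], 0.64)]
pipette_grip [([0.356, 0.531, 0.017], 0.97), ([0.22, 0.397, 0.013], 0.92)]
finger_rest [([0.24, 0.338, 0.017], 0.93), ([0.421, 0.536, 0.013], 0.78)]
desk_stand [([0.41, 0.286, -0.003], 0.58)]
rack [([0.628, -0.138, 0.005], 0.87)]
place [([0.63, -0.148, 0.15], 0.97)]
neighbour0 [([0.62, -0.261, 0.15], 0.84), ([0.622, -0.197, 0.148], 0.73), ([0.631, -0.069, 0.15], 0.69), ([0.411, 0.283, 0.112], 0.64), ([0.628, -0.004, 0.151], 0.56)]
neighbour1 [([0.62, -0.261, 0.15], 0.84), ([0.622, -0.197, 0.148], 0.73), ([0.631, -0.069, 0.15], 0.69), ([0.411, 0.283, 0.112], 0.64), ([0.628, -0.004, 0.151], 0.56)]
neighbour2 [([0.62, -0.261, 0.15], 0.84), ([0.622, -0.197, 0.148], 0.73), ([0.631, -0.069, 0.15], 0.69), ([0.411, 0.283, 0.112], 0.64), ([0.628, -0.004, 0.151], 0.56)]
top [0.281 0.109 1.301] [-0.12  0.01  0.99]
pipette [([0.185, 0.308, 0.01], 0.74), ([0.404, 0.288, 0.114], 0.69), ([0.63, -0.149, 0.151], 0.65), ([0.423, 0.475, 0.016], 0.63)]
pipette_
[... 724 characters left out ...]
: 1.0, 'q': array([ 9.79714984e-01,  1.80786681e-01,  1.60696081e+00,  2.23111765e-05,
        1.35377924e+00, -2.06323384e-01]), 'dq': array([ 5.15734680e-05,  3.21042725e-04,  1.88355878e-03, -9.45711668e-04,
        1.75916373e-03, -1.43760460e-06]), 'joint_efforts': array([ 2.28036524e-04, -4.44861424e+01, -3.51678228e+01, -3.68909659e-04,
        9.52523842e-04,  1.92240412e-05]), 'eef_pos': array([0.21583147, 0.53300174, 0.23131492]), 'eef_rot': array([2.75734011e-06, 1.91196883e-01, 9.81551705e-01, 3.46066019e-05]), 'wrist_force': array([-0.71228363,  0.29232332,  0.54925909]), 'torque': array([ 0.00818725, -0.01324365, -0.01292891]), 'grasp_force': 0.0, 'opening': 0.9992708694261411}
```

View pics/scene0.png

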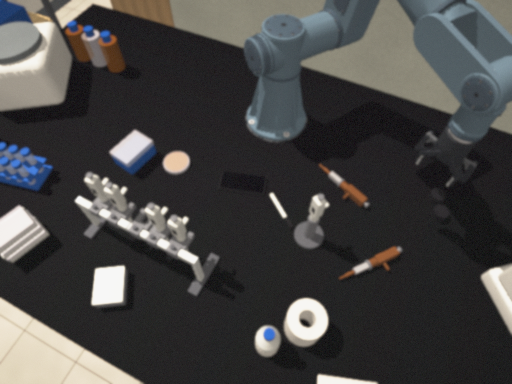

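View pics/top0.png

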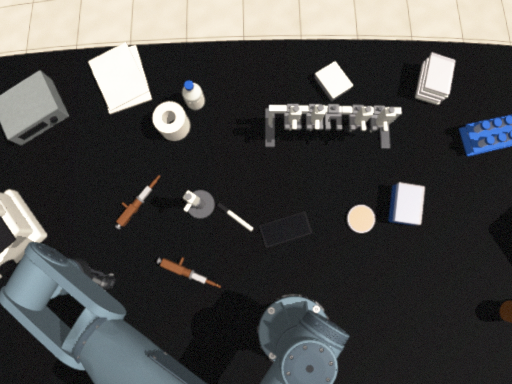

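The scene shows the white pipette in its stand at (312,205), the rack at (150,230), and two brown look-alikes on the table. Top view: the stand is at (198,203), the free fork near (335,115), and its finger rest points to the lower left. The networks agree on the stand at about (0.405, 0.287), so I'll go to hover there with the finger axis turned to about -39°.

>>> {"api": "send_rows", "payload": {"series": [[[0,0,-10],[0,0,50],-1],[[0,0,-20],[20,-25,90],-1],[[0,0,-30],[45,-60,100],-1],[[0,0,-40],[70,-90,100],-1],[[0,0,-50],[95,-120,100],-1],[[0,0,-60],[120,-150,100],-1],[[0,0,-70],[140,-180,100],-1],[[0,0,-80],[165,-210,100],-1],[[0,0,-90],[185,-235,100],-1],[[0,0,-100],[190,-246,100],-1]]}}

```text
time_s: 2.25
eef_pos: [0.4069, 0.2855, 0.3313]
eef_rot: [0.0, 0.877, 0.481, 0.0]
wrist_force: [-0.6, 0.3, -0.4]
opening: 0.999
grasp_force: 0.0
```

Run:
```python
from h import *
print(telemetry.get_obs()['eef_pos'])
W=shot('wrist','w1');print(W['xyz'],pose(W)[0].round(2))
for n in ['pipette','pipette_grip','finger_rest','desk_stand']:
    print(n,[(np.round(x['xyz'],4).tolist(),round(x['conf'],2)) for x in spotter.landmark_of(n,'wrist')])
c=camera('top'); im=c['pixels'][:,:,::-1]
cv2.imwrite('pics/toprack.png',cv2.resize(im[95:155,255:410],None,fx=5,fy=5,interpolation=cv2.INTER_CUBIC))
```

```text
[0.40690727 0.28551514 0.33127456]
[0.44493897 0.34741473 0.47448693] [[ 0.84  0.52  0.15]
 [-0.54  0.81  0.24]
 [ 0.   -0.29  0.96]]
pipette [([0.4268, 0.4772, 0.0114], 0.87), ([0.4058, 0.2872, 0.115], 0.67), ([0.1845, 0.3115, 0.0122], 0.6)]
pipette_grip [([0.2201, 0.3908, 0.0153], 0.88), ([0.3656, 0.5333, 0.0179], 0.81), ([0.4104, 0.2855, 0.1996], 0.59)]
finger_rest [([0.2409, 0.3393, 0.0159], 0.98), ([0.4166, 0.5373, 0.01], 0.89), ([0.3726, 0.307, 0.1637], 0.61)]
desk_stand [([0.4127, 0.2846, -0.0015], 0.66), ([0.6283, -0.0708, 0.1509], 0.19)]
```

View pics/w1.png

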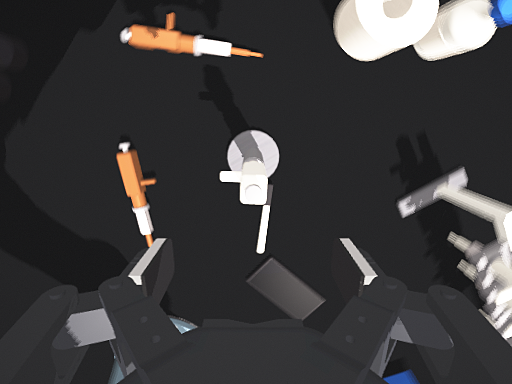

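View pics/toprack.png

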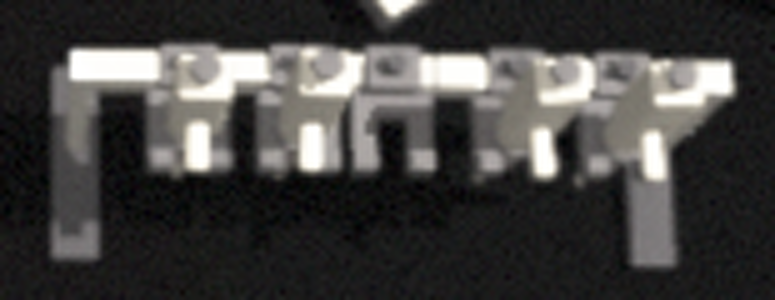

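The wrist view shows the pipette at (252,180) with its finger rest pointing left, parallel to the finger line, so the yaw is already about right (147.5°). The top crop shows the free fork's block about 96 crop pixels right of its left neighbour (64 mm is 110 px), so it has slid about 8 mm. I'll go down and grip.

>>> {"api": "send_rows", "payload": {"series": [[[0,0,0],[0,1,-40],-1],[[0,0,0],[0,1,-80],-1],[[0,0,0],[0,1,-115],-1],[[0,0,0],[0,1,-138],-1],[[0,0,0],[0,1,-147],-1],[[0,0,0],[0,1,-147],0],[[0,0,0],[0,1,-147],0.2],[[0,0,0],[0,1,-147],0.4],[[0,0,0],[0,1,-147],1],[[0,0,0],[0,1,-147],1]]}}

```text
time_s: 3.8
eef_pos: [0.4065, 0.2882, 0.1853]
eef_rot: [0.0, 0.875, 0.484, 0.001]
wrist_force: [0.4, -0.2, 5.9]
opening: 0.295
grasp_force: 61.4
```

>>> {"api": "send_rows", "payload": {"series": [[[0,0,0],[0,0,0],1],[[0,0,0],[0,0,0],1],[[0,0,0],[0,0,0],1]]}}

```text
time_s: 4.18
eef_pos: [0.4065, 0.2882, 0.1853]
eef_rot: [0.0, 0.875, 0.484, 0.001]
wrist_force: [-0.4, -0.3, 6.5]
opening: 0.296
grasp_force: 61.4
```

Run:
```python
from h import *
W=shot('wrist','w2')
for n in ['pipette','pipette_grip','finger_rest','desk_stand']:
    print(n,[(np.round(x['xyz'],4).tolist(),round(x['conf'],2)) for x in spotter.landmark_of(n,'wrist')])
```

```text
pipette [([0.1851, 0.3082, 0.0121], 0.89), ([0.4061, 0.2882, 0.1163], 0.73)]
pipette_grip [([0.3665, 0.5337, 0.0159], 0.68), ([0.4052, 0.2847, 0.2022], 0.63)]
finger_rest [([0.2409, 0.3385, 0.0146], 0.96), ([0.3739, 0.3065, 0.1645], 0.61)]
desk_stand [([0.4114, 0.2824, -0.0025], 0.97)]
```

View pics/w2.png

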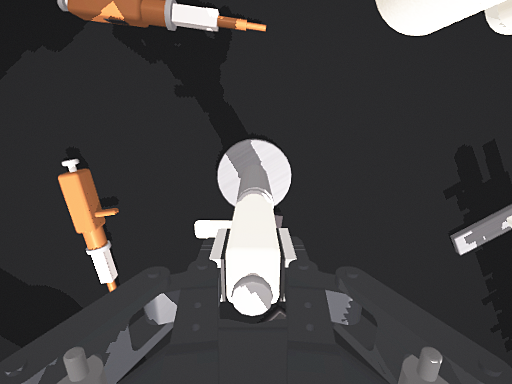

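The pipette sits square between the pads (opening 25 mm, 61 N), with the camera seeing it at (250,250) and the finger rest at (210,228). Now lift it clear.

>>> {"api": "send_rows", "payload": {"series": [[[0,0,0],[0,0,12],1],[[0,0,0],[0,0,35],1],[[0,0,0],[0,0,60],1],[[0,0,0],[0,0,85],1],[[0,0,0],[0,0,105],1],[[0,0,0],[0,0,115],1],[[0,0,0],[0,0,115],1],[[0,0,0],[0,0,115],1]]}}

```text
time_s: 5.42
eef_pos: [0.4053, 0.2878, 0.2983]
eef_rot: [-0.0, 0.875, 0.484, -0.001]
wrist_force: [-0.1, 0.3, -1.3]
opening: 0.3
grasp_force: 60.8
```

>>> {"api": "send_rows", "payload": {"series": [[[0,0,3],[10,-30,0],1],[[0,0,6],[25,-75,0],1],[[0,0,10],[40,-125,0],1],[[0,0,14],[55,-175,0],1],[[0,0,18],[72,-225,0],1],[[0,0,22],[88,-275,0],1],[[0,0,25],[104,-325,0],1],[[0,0,28],[118,-370,0],1],[[0,0,30],[126,-400,0],1],[[0,0,30],[128,-410,0],1]]}}

```text
time_s: 6.68
eef_pos: [0.5335, -0.1236, 0.2978]
eef_rot: [-0.001, 0.72, 0.693, -0.0]
wrist_force: [0.2, 0.4, -1.6]
opening: 0.292
grasp_force: 60.7
```

Run:
```python
from h import *
for k in ['wrist','scene','top']:
    W=shot(k,k[0]+'3'); print(k)
    for n in ['pipette','finger_rest','place','fork_mouth','rack']:
        print(n,[(np.round(x['xyz'],4).tolist(),round(x['conf'],2)) for x in spotter.landmark_of(n,k) if x['xyz'][1]<.1])
print(telemetry.get_obs())
```

```text
wrist
pipette [([0.5363, -0.1224, 0.2297], 0.68), ([0.6015, -0.1464, 0.1477], 0.55)]
finger_rest [([0.4917, -0.1225, 0.279], 0.91)]
place [([0.6232, -0.1483, 0.1518], 0.92)]
fork_mouth [([0.6031, -0.1495, 0.145], 0.86)]
rack [([0.6288, -0.13, -0.0035], 0.83)]
scene
pipette [([0.5354, -0.1223, 0.2314], 0.83)]
finger_rest [([0.4965, -0.1187, 0.275], 0.68)]
place [([0.6276, -0.1477, 0.1506], 0.97)]
fork_mouth [([0.6008, -0.1494, 0.1473], 0.56), ([0.6269, -0.0026, 0.151], 0.5)]
rack [([0.6275, -0.1368, 0.0018], 0.91)]
top
pipette [([0.6307, -0.1485, 0.1505], 0.74), ([0.5362, -0.1187, 0.2276], 0.42)]
finger_rest [([0.4992, -0.1202, 0.2782], 0.63)]
place [([0.6332, -0.1449, 0.1495], 0.88)]
fork_mouth [([0.5983, -0.1447, 0.1507], 0.56)]
rack [([0.6231, -0.134, -0.0064], 0.89)]
{'time_s': 7.575, 'q': array([-4.41577500e-01,  6.92074046e-02,  1.59346837e+00,  1.39626237e-05,
        1.47890278e+00, -4.05799022e-01]), 'dq': array([-2.12813084e-03,  1.20121166e-03, -1.09723107e-03,  6.31274060e-05,
        2.58979933e-04, -1.51563759e-03]), 'joint_efforts': array([ 4.23990889e-02, -4.10490417e+01, -3.73885846e+01,  4.03920722e-04,
        7.37561095e-04,  4.00612707e-04]), 'eef_pos': array([ 0.53383982, -0.12204763,  0.29930614]), 'eef_rot': array([4.12977885e-06, 7.19643010e-01, 6.94344250e-01, 8.99534266e-06]), 'wrist_force': array([ 0.29983833, -0.77415858, -2.37736319]), 'torque': array([-0.00653387,  0.011037  ,  0.00565349]), 'grasp_force': 60.66559553146362, 'opening': 0.29535415043409063}
```

View pics/w3.png

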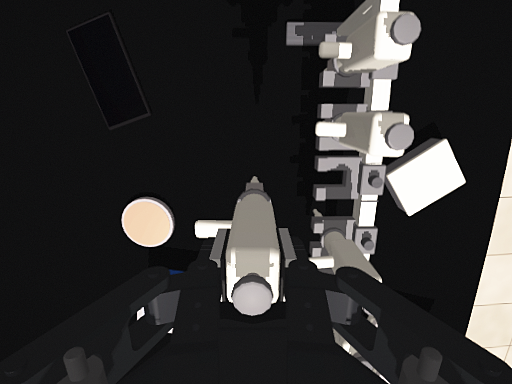

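The pipette is held upright in front of the rack at (250,230) in the picture. The free fork shows at (340,180), nearer neighbour2 at (370,130). I'll zoom in to measure it.

Run:
```python
import cv2
im=cv2.imread('pics/w3.png')[60:270,300:420]
cv2.imwrite('pics/w3z.png',cv2.resize(im,None,fx=2.85,fy=2.85,interpolation=cv2.INTER_CUBIC))
t=cv2.imread('pics/t3.png')[95:155,265:405]
t=cv2.resize(t,None,fx=5,fy=5,interpolation=cv2.INTER_CUBIC)
import numpy as np
a=np.zeros((600,800,3),np.uint8)
b=cv2.resize(im[60:210],None,fx=4,fy=4,interpolation=cv2.INTER_CUBIC)
a[:600,:480]=b
cv2.imwrite('pics/z.png',a[:, :480])
```

```text
(no output)
```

View pics/z.png

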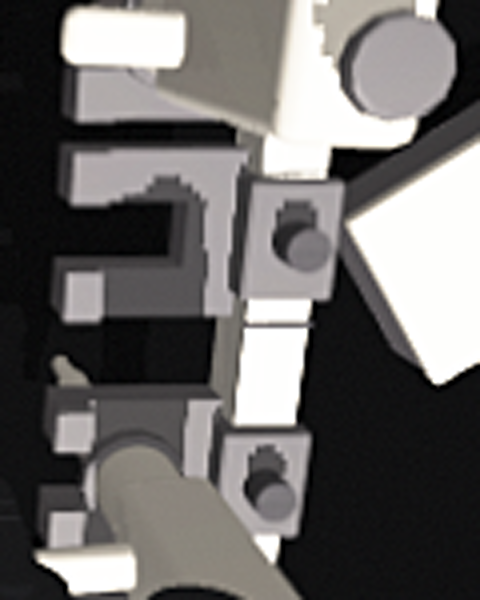

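The zoom gives the free fork's lip front corners at crop (75,150), (73,205), (65,270) and (63,322). Neighbour1's are at (55,412), (52,452), (48,513) and (46,546), and neighbour2's near-prong corner is at (75,122). Next I'll triangulate these at lip height.

Run:
```python
from h import *
c=camera('wrist')
p=np.array([(75,150),(73,205),(65,270),(63,322),(55,412),(52,452),(48,513),(46,546),(75,122)],float)
uv=np.c_[300+p[:,0]/4,120+p[:,1]/4]
P=atz(c,uv,.155); print((P*1e3).round(1))
# held pipette: collar/shaft ref from landmark in wrist, several
for i in range(4):
  for k in ['wrist','scene','top']:
    camera(k)
    print(k,[np.round(np.array(x['xyz'])*1e3,1).tolist() for x in spotter.landmark_of('pipette',k) if x['xyz'][2]>.2],[np.round(np.array(x['xyz'])*1e3,1).tolist() for x in spotter.landmark_of('neighbour1',k) if x['xyz'][2]>.1],)
print(telemetry.get_obs()['eef_pos'],telemetry.get_obs()['wrist_force'])
```

```text
[[ 605.   -97.7  155. ]
 [ 604.9 -112.7  155. ]
 [ 603.3 -131.   155. ]
 [ 603.2 -146.1  155. ]
 [ 601.8 -173.2  155. ]
 [ 601.3 -185.8  155. ]
 [ 600.7 -205.5  155. ]
 [ 600.5 -216.5  155. ]
 [ 604.7  -90.2  155. ]]
wrist [[533.9, -124.2, 229.9]] [[629.3, -74.0, 148.3], [624.4, -195.8, 150.3], [630.9, -5.0, 147.9], [531.2, -125.7, 315.6]]
scene [[539.4, -125.8, 231.0]] [[632.1, -4.8, 151.5], [629.7, -66.5, 150.2], [621.1, -258.9, 150.4]]
top [[535.0, -117.4, 226.4]] [[630.2, -4.3, 146.8], [627.7, -72.4, 149.7], [533.7, -125.9, 321.7], [619.6, -260.9, 151.2]]
wrist [[535.3, -124.0, 228.1]] [[630.5, -4.3, 147.5], [628.8, -70.8, 147.7], [622.0, -194.6, 150.6]]
scene [[537.5, -125.4, 230.4]] [[628.3, -2.3, 150.6], [621.0, -194.4, 151.0]]
top [[535.9, -121.4, 229.5]] [[631.7, -4.7, 147.8], [622.4, -262.3, 150.6], [634.8, -73.8, 148.5]]
wrist [[535.5, -125.9, 230.7]] [[628.7, -71.3, 147.1], [631.6, -6.0, 149.7], [623.5, -194.8, 151.5]]
scene [[536.5, -124.1, 228.9]] [[629.6, -69.3, 150.0], [621.2, -259.2, 151.4], [623.3, -195.5, 149.7], [632.0, -1.1, 150.6]]
top [[535.3, -119.1, 227.1]] [[630.3, -69.2, 148.3], [629.2, -3.5, 150.2], [620.3, -261.0, 153.9]]
wrist [[532.2, -123.5, 229.4]] [[628.4, -68.7, 150.5], [624.2, -193.7, 148.7], [633.3, -5.6, 148.7]]
scene [[535.3, -125.6, 231.9]] [[619.5, -259.8, 152.9], [633.6, -2.4, 151.0], [628.7, -70.1, 149.2], [623.0, -198.5, 147.7]]
top [[535.6, -120.4, 229.1]] [[632.2, -73.2, 147.6], [620.8, -258.8, 152.3]]
[ 0.53384352 -0.12202408  0.29929989] [-0.24455197 -0.52122306 -2.12580439]
```

The free fork's mouth is at about x 0.603, y -0.1225, with the rack yawed -2.2°. The pipette axis is at about (0.5355, -0.123), collar 70 mm above the TCP point, so I'll lower and approach the mouth.

>>> {"api": "send_rows", "payload": {"series": [[[0,0,0],[0,2,-20],1],[[0,0,0],[0,3,-45],1],[[0,0,0],[5,3,-62],1],[[0,0,0],[18,3,-68],1],[[0,0,0],[30,2,-68],1],[[0,0,0],[38,2,-68],1],[[0,0,0],[43,1.5,-68],1],[[0,0,0],[45,1.5,-68],1],[[0,0,0],[45,1.5,-68],1],[[0,0,0],[45,1.5,-68],1]]}}

```text
time_s: 10.68
eef_pos: [0.5786, -0.1205, 0.2313]
eef_rot: [-0.0, 0.72, 0.694, -0.0]
wrist_force: [-0.4, 0.5, -1.3]
opening: 0.298
grasp_force: 60.5
```

Run:
```python
from h import *
W=shot('wrist','w4')
L=[]
for i in range(3):
  for k in ['wrist','scene','top']:
    camera(k)
    print(k,[np.round(np.array(x['xyz'])*1e3,1).tolist() for x in spotter.landmark_of('pipette',k) if x['xyz'][1]<.1])
o=telemetry.get_obs();print(o['eef_pos'],o['wrist_force'],o['torque'],o['time_s'])
cv2.imwrite('pics/w4z.png',cv2.resize(cv2.imread('pics/w4.png')[60:260,180:400],None,fx=3,fy=3,interpolation=cv2.INTER_CUBIC))
```

```text
wrist [[578.5, -119.9, 158.8], [626.9, -129.4, -3.6]]
scene [[581.8, -125.7, 162.4]]
top [[579.5, -115.5, 161.2]]
wrist [[581.2, -121.9, 160.0], [627.9, -68.5, 145.3]]
scene [[577.8, -124.8, 163.3], [542.3, -116.5, 203.9]]
top [[580.6, -118.2, 160.1]]
wrist [[579.8, -123.1, 158.1], [580.1, -121.7, 246.7], [628.9, -69.7, 146.8]]
scene [[580.7, -125.3, 164.4]]
top [[578.7, -118.3, 161.6]]
[ 0.57884318 -0.12050853  0.23129223] [-1.31182233  0.35236033 -1.31154909] [ 0.00544523  0.03382966 -0.01103859] 11.625
```

View pics/w4z.png

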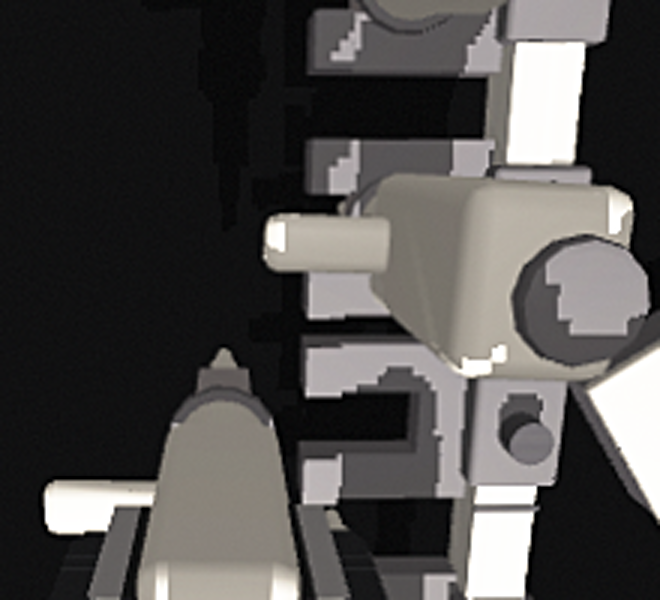

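The zoom shows the collar's left edge at crop (222,388). The fork's lip edges are at rows 345, 397, 458 and 503 near column 304, with nothing touching yet.

Run:
```python
from h import *
c=camera('wrist')
f=lambda p,z: (atz(c,np.c_[180+np.array(p)[:,0]/3,60+np.array(p)[:,1]/3],z)*1e3).round(1)
print(f([(305,345),(305,397),(303,458),(303,503),(310,10),(310,75),(306,140),(306,193)],.155))
print(f([(222,388)],.161), f([(222,398)],.167), f([(172,425),(272,425)],.164)); print(f([(223,350)],.066))
```

```text
[[ 603.2  -98.2  155. ]
 [ 603.1 -113.2  155. ]
 [ 602.4 -131.6  155. ]
 [ 602.4 -145.7  155. ]
 [ 605.1  -12.7  155. ]
 [ 605.   -28.   155. ]
 [ 603.8  -43.9  155. ]
 [ 603.7  -57.3  155. ]]
[[ 579.8 -108.1  161. ]] [[ 579.8 -109.1  167. ]] [[ 565.9 -117.2  164. ]
 [ 593.1 -118.2  164. ]]
[[ 580.4 -119.7   66. ]]
```

The pipette axis is at about (0.5797, -0.123) and needs to be 1.5 mm further left. I'll creep towards the mouth; contact with a prong would show at about +15 mm.

>>> {"api": "send_rows", "payload": {"series": [[[0,0,0],[3,1.5,0],1],[[0,0,0],[6,1.3,0],1],[[0,0,0],[9,1.1,0],1],[[0,0,0],[11,1,0],1],[[0,0,0],[13,1,0],1],[[0,0,0],[14,0.9,0],1],[[0,0,0],[15,0.9,0],1],[[0,0,0],[16,0.9,0],1],[[0,0,0],[16,0.9,0],1]]}}

```text
time_s: 12.8
eef_pos: [0.5949, -0.1197, 0.2313]
eef_rot: [0.0, 0.72, 0.694, -0.0]
wrist_force: [-0.1, 1.3, -1.3]
opening: 0.297
grasp_force: 60.7
```

>>> {"api": "send_rows", "payload": {"series": [[[0,0,0],[0.5,0,0],1],[[0,0,0],[1,0,0],1],[[0,0,0],[1.5,0,0],1],[[0,0,0],[1.5,0,0],1]]}}

```text
time_s: 13.3
eef_pos: [0.5964, -0.1196, 0.2313]
eef_rot: [0.0, 0.72, 0.694, 0.0]
wrist_force: [-0.3, -0.4, -0.6]
opening: 0.295
grasp_force: 60.7
```

>>> {"api": "send_rows", "payload": {"series": [[[0,0,0],[0.7,0,0],1],[[0,0,0],[1.4,0,0],1],[[0,0,0],[2.1,-0.1,0],1],[[0,0,0],[2.8,-0.1,0],1],[[0,0,0],[2.8,-0.1,0],1]]}}

```text
time_s: 13.92
eef_pos: [0.5992, -0.1197, 0.2313]
eef_rot: [-0.0, 0.72, 0.694, 0.0]
wrist_force: [-0.4, -0.3, -1.0]
opening: 0.294
grasp_force: 60.7
```

>>> {"api": "send_rows", "payload": {"series": [[[0,0,0],[0.7,0,0],1],[[0,0,0],[1.4,0,0],1],[[0,0,0],[2.1,-0.1,0],1],[[0,0,0],[2.8,-0.1,0],1],[[0,0,0],[2.8,-0.1,0],1]]}}

```text
time_s: 14.55
eef_pos: [0.602, -0.1198, 0.2313]
eef_rot: [-0.0, 0.72, 0.694, -0.0]
wrist_force: [-0.0, 0.9, -1.2]
opening: 0.293
grasp_force: 60.7
```

No contact force and the shaft front is past the prong faces, so it is in the slot. I'll continue along the slot.

>>> {"api": "send_rows", "payload": {"series": [[[0,0,0],[1.2,0,0],1],[[0,0,0],[2.4,-0.1,0],1],[[0,0,0],[3.6,-0.1,0],1],[[0,0,0],[4.8,-0.2,0],1],[[0,0,0],[6,-0.2,0],1],[[0,0,0],[7.2,-0.3,0],1],[[0,0,0],[8.4,-0.3,0],1],[[0,0,0],[9.6,-0.4,0],1],[[0,0,0],[10.8,-0.4,0],1],[[0,0,0],[10.8,-0.4,0],1]]}}

```text
time_s: 15.8
eef_pos: [0.6128, -0.1203, 0.2313]
eef_rot: [0.0, 0.72, 0.694, -0.0]
wrist_force: [0.3, -0.4, -1.7]
opening: 0.299
grasp_force: 60.7
```

>>> {"api": "send_rows", "payload": {"series": [[[0,0,0],[1.2,0,0],1],[[0,0,0],[2.4,-0.1,0],1],[[0,0,0],[3.6,-0.1,0],1],[[0,0,0],[4.8,-0.2,0],1],[[0,0,0],[6,-0.2,0],1],[[0,0,0],[7.2,-0.3,0],1],[[0,0,0],[8.4,-0.3,0],1],[[0,0,0],[9,-0.4,0],1],[[0,0,0],[9,-0.4,0],1]]}}

```text
time_s: 16.92
eef_pos: [0.6217, -0.1206, 0.2313]
eef_rot: [-0.0, 0.72, 0.694, -0.0]
wrist_force: [-0.5, 0.9, -1.3]
opening: 0.296
grasp_force: 60.7
```

Run:
```python
from h import *
W=shot('wrist','w5')
for i in range(3):
  for k in ['wrist','scene','top']:
    camera(k)
    print(k,[np.round(np.array(x['xyz'])*1e3,1).tolist() for x in spotter.landmark_of('pipette',k)])
o=telemetry.get_obs();print(o['eef_pos'],o['wrist_force'],o['torque'],o['time_s'])
cv2.imwrite('pics/w5z.png',cv2.resize(cv2.imread('pics/w5.png')[60:260,180:400],None,fx=3,fy=3,interpolation=cv2.INTER_CUBIC))
```

```text
wrist [[621.0, -121.5, 156.9]]
scene [[186.7, 308.8, 14.3], [428.3, 473.2, 14.2], [623.8, -127.3, 163.3], [610.1, -144.7, 156.5]]
top [[427.0, 472.7, 18.1]]
wrist [[620.4, -122.6, 159.1]]
scene [[189.1, 310.5, 14.1], [625.3, -125.7, 167.6], [427.0, 473.4, 16.7]]
top [[426.4, 474.5, 15.5]]
wrist [[621.3, -122.3, 160.0]]
scene [[428.4, 471.8, 15.5], [190.4, 311.7, 12.3], [628.3, -123.2, 161.6], [621.8, -262.6, 152.4]]
top [[423.2, 472.5, 16.7], [402.6, 289.5, 3.8]]
[ 0.62174038 -0.12062868  0.23128798] [-0.08264451  1.00718436 -1.45036621] [-0.01639951  0.01650571  0.06943732] 17.875
```

View pics/w5z.png

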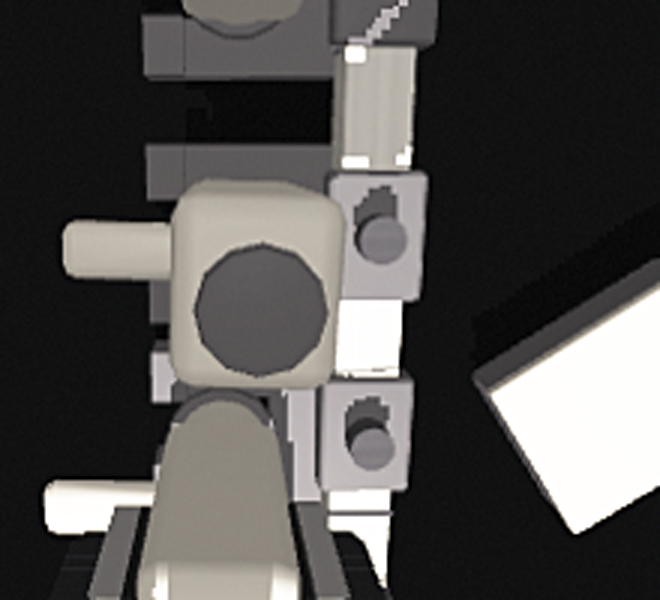

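The collar at crop (222,395) is now between the fork's prongs, nothing is touched, and the axis is at about x 0.6225. Next I'll feel for the slot end in half-millimetre steps.

>>> {"api": "send_rows", "payload": {"series": [[[0,0,0],[0.5,0,0],1],[[0,0,0],[1,0,0],1],[[0,0,0],[1.5,-0.1,0],1],[[0,0,0],[2,-0.1,0],1],[[0,0,0],[2.5,-0.1,0],1],[[0,0,0],[2.5,-0.1,0],1]]}}

```text
time_s: 18.62
eef_pos: [0.6243, -0.1207, 0.2313]
eef_rot: [-0.0, 0.72, 0.694, -0.0]
wrist_force: [-0.5, 0.6, -1.4]
opening: 0.296
grasp_force: 60.7
```

>>> {"api": "send_rows", "payload": {"series": [[[0,0,0],[0.5,0,0],1],[[0,0,0],[1,0,0],1],[[0,0,0],[1,0,0],1]]}}

```text
time_s: 19.0
eef_pos: [0.6253, -0.1207, 0.2313]
eef_rot: [0.0, 0.72, 0.694, -0.0]
wrist_force: [-0.5, 0.9, -0.5]
opening: 0.293
grasp_force: 60.7
```

>>> {"api": "send_rows", "payload": {"series": [[[0,0,0],[0.5,0,0],1],[[0,0,0],[0.5,0,0],1]]}}

```text
time_s: 19.25
eef_pos: [0.6257, -0.1207, 0.2313]
eef_rot: [0.0, 0.72, 0.694, 0.0]
wrist_force: [-0.1, 0.5, -1.5]
opening: 0.298
grasp_force: 60.7
```

>>> {"api": "send_rows", "payload": {"series": [[[0,0,0],[0.5,0,0],1],[[0,0,0],[0.5,0,0],1]]}}

```text
time_s: 19.5
eef_pos: [0.6263, -0.1207, 0.2313]
eef_rot: [0.0, 0.72, 0.694, 0.0]
wrist_force: [-0.4, -0.5, -1.5]
opening: 0.299
grasp_force: 60.7
```

>>> {"api": "send_rows", "payload": {"series": [[[0,0,0],[0.5,0,0],1],[[0,0,0],[0.5,0,0],1]]}}

```text
time_s: 19.75
eef_pos: [0.6267, -0.1207, 0.2313]
eef_rot: [-0.0, 0.72, 0.694, -0.0]
wrist_force: [-0.2, -0.3, -1.2]
opening: 0.296
grasp_force: 60.7
```

>>> {"api": "send_rows", "payload": {"series": [[[0,0,0],[0.5,0,0],1],[[0,0,0],[0.5,0,0],1]]}}

```text
time_s: 20.0
eef_pos: [0.6272, -0.1208, 0.2313]
eef_rot: [-0.0, 0.72, 0.694, -0.0]
wrist_force: [-0.3, 0.7, -0.9]
opening: 0.296
grasp_force: 60.8
```

>>> {"api": "send_rows", "payload": {"series": [[[0,0,0],[0.4,0,0],1],[[0,0,0],[0.4,0,0],1]]}}

```text
time_s: 20.25
eef_pos: [0.6274, -0.1207, 0.2312]
eef_rot: [-0.0, 0.72, 0.694, -0.0]
wrist_force: [-1.6, -0.7, -0.9]
opening: 0.295
grasp_force: 60.8
```

>>> {"api": "send_rows", "payload": {"series": [[[0,0,0],[0.3,0,0],1],[[0,0,0],[0.3,0,0],1]]}}

```text
time_s: 20.5
eef_pos: [0.6275, -0.1207, 0.2312]
eef_rot: [-0.0, 0.72, 0.694, -0.0]
wrist_force: [-3.1, -0.2, -0.5]
opening: 0.297
grasp_force: 60.8
```

The slot end is felt at TCP x 0.6273 (-3 N). I'll back off 1 mm from contact to the seat depth and lower.

>>> {"api": "send_rows", "payload": {"series": [[[0,0,0],[-1,0,0],1],[[0,0,0],[-1.7,0,0],1],[[0,0,0],[-1.7,0,-1.5],1],[[0,0,0],[-1.7,0,-3],1],[[0,0,0],[-1.7,0,-4.5],1],[[0,0,0],[-1.7,0,-6],1],[[0,0,0],[-1.7,0,-7],1],[[0,0,0],[-1.7,0,-8],1],[[0,0,0],[-1.7,0,-8],1]]}}

```text
time_s: 21.62
eef_pos: [0.6262, -0.1207, 0.2232]
eef_rot: [-0.0, 0.72, 0.694, -0.0]
wrist_force: [0.0, -0.2, -0.5]
opening: 0.297
grasp_force: 60.6
```

>>> {"api": "send_rows", "payload": {"series": [[[0,0,0],[0,0,-0.5],1],[[0,0,0],[0,0,-1],1],[[0,0,0],[0,0,-1],1]]}}

```text
time_s: 22.0
eef_pos: [0.6262, -0.1207, 0.2223]
eef_rot: [-0.0, 0.72, 0.694, -0.0]
wrist_force: [0.7, 1.0, -1.1]
opening: 0.295
grasp_force: 60.6
```

>>> {"api": "send_rows", "payload": {"series": [[[0,0,0],[0,0,-0.5],1],[[0,0,0],[0,0,-0.5],1]]}}

```text
time_s: 22.25
eef_pos: [0.6262, -0.1207, 0.2217]
eef_rot: [-0.0, 0.72, 0.694, -0.0]
wrist_force: [-0.8, 0.1, -1.0]
opening: 0.293
grasp_force: 60.6
```

>>> {"api": "send_rows", "payload": {"series": [[[0,0,0],[0,0,-0.5],1],[[0,0,0],[0,0,-0.5],1]]}}

```text
time_s: 22.5
eef_pos: [0.6262, -0.1207, 0.2212]
eef_rot: [-0.0, 0.72, 0.694, -0.0]
wrist_force: [-0.2, 0.3, -1.1]
opening: 0.296
grasp_force: 60.6
```

>>> {"api": "send_rows", "payload": {"series": [[[0,0,0],[0,0,-0.5],1],[[0,0,0],[0,0,-0.5],1]]}}

```text
time_s: 22.75
eef_pos: [0.6262, -0.1207, 0.2207]
eef_rot: [-0.0, 0.72, 0.694, -0.0]
wrist_force: [-0.1, 0.1, -2.4]
opening: 0.293
grasp_force: 60.6
```

>>> {"api": "send_rows", "payload": {"series": [[[0,0,0],[0,0,-0.4],1],[[0,0,0],[0,0,-0.4],1]]}}

```text
time_s: 23.0
eef_pos: [0.6262, -0.1207, 0.2204]
eef_rot: [0.0, 0.72, 0.694, 0.0]
wrist_force: [-0.1, 0.2, -1.7]
opening: 0.294
grasp_force: 60.6
```

>>> {"api": "send_rows", "payload": {"series": [[[0,0,0],[0,0,-0.3],1],[[0,0,0],[0,0,-0.3],1]]}}

```text
time_s: 23.25
eef_pos: [0.6263, -0.1207, 0.2203]
eef_rot: [0.0, 0.72, 0.694, 0.0]
wrist_force: [-1.1, 0.2, -0.1]
opening: 0.295
grasp_force: 61.0
```

>>> {"api": "send_rows", "payload": {"series": [[[0,0,0],[0,0,-0.3],1],[[0,0,0],[0,0,-0.3],1],[[0,0,0],[0,0,-0.3],1]]}}

```text
time_s: 23.62
eef_pos: [0.6263, -0.1208, 0.2202]
eef_rot: [0.0, 0.72, 0.694, 0.0]
wrist_force: [-1.7, 0.2, 4.6]
opening: 0.295
grasp_force: 61.4
```

Run:
```python
from h import *
W=shot('wrist','w6'); W=shot('scene','s6')
a=cv2.imread('pics/w6.png')[120:280,180:300]; b=cv2.imread('pics/s6.png')[150:310,60:240]
cv2.imwrite('pics/z6.png',cv2.resize(np.hstack([a,b]),None,fx=2.6,fy=2.6,interpolation=cv2.INTER_CUBIC))
o=telemetry.get_obs();print(o['eef_pos'],o['wrist_force'],o['torque'],o['time_s'])
```

```text
[ 0.62634469 -0.12076805  0.2202637 ] [-1.76005237  0.43738318  4.16047719] [ 0.12103688  0.49896615 -0.01061429] 23.725
```

View pics/z6.png

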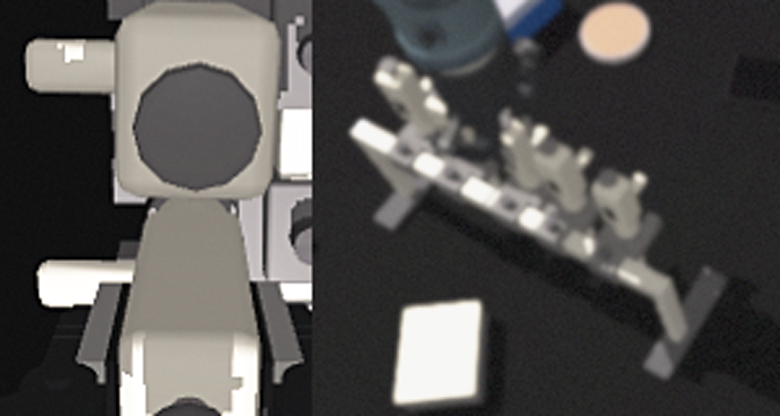

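The upward force rose to about 5 N at the expected seat height (TCP 0.220, so the collar is at 0.150). The picture shows the pipette in line with its neighbours, finger rest pointing out at crop (80,283). I'll release and withdraw straight up.

>>> {"api": "send_rows", "payload": {"series": [[[0,0,0],[0,0,0.3],1],[[0,0,0],[0,0,0.3],0.3],[[0,0,0],[0,0,0.3],0],[[0,0,0],[0,0,0.3],-0.5],[[0,0,0],[0,0,0.3],-1],[[0,0,0],[0,0,0.3],-1],[[0,0,0],[0,0,0.3],-1],[[0,0,0],[0,0,0.3],-1]]}}

```text
time_s: 24.72
eef_pos: [0.6262, -0.1207, 0.2201]
eef_rot: [0.0, 0.72, 0.694, 0.0]
wrist_force: [0.1, 0.0, -1.5]
opening: 1.002
grasp_force: 0.0
```

>>> {"api": "send_rows", "payload": {"series": [[[0,0,0],[0,0,5],-1],[[0,0,0],[0,0,20],-1],[[0,0,0],[0,0,45],-1],[[0,0,0],[0,0,75],-1],[[0,0,0],[0,0,105],-1],[[0,0,0],[0,0,130],-1],[[0,0,0],[-60,0,130],-1],[[0,0,0],[-120,0,130],-1],[[0,0,0],[-150,0,130],-1],[[0,0,0],[-150,0,130],-1]]}}

```text
time_s: 25.98
eef_pos: [0.4753, -0.1208, 0.3521]
eef_rot: [0.002, 0.72, 0.694, 0.0]
wrist_force: [0.5, -0.2, 0.8]
opening: 1.002
grasp_force: 0.0
```

Run:
```python
from h import *
for i in range(2):
  for k in ['wrist','scene','top']:
    camera(k)
    for n in ['pipette','finger_rest']:
      print(k,n,[np.round(np.array(x['xyz'])*1e3,1).tolist() for x in spotter.landmark_of(n,k) if x['xyz'][1]<.1])
    print([np.round(np.array(x['xyz'])*1e3,1).tolist() for x in spotter.landmark_of('neighbour1',k)])
shot('wrist','w7')
```

```text
wrist pipette [[627.5, -119.1, 148.7]]
wrist finger_rest [[587.0, -119.3, 202.9]]
[[631.0, -71.4, 150.6], [634.7, -4.5, 149.0], [624.9, -195.4, 148.2]]
scene pipette [[624.2, -122.8, 152.7], [631.1, -70.2, 153.3]]
scene finger_rest [[587.3, -119.4, 198.5]]
[[622.2, -259.6, 151.8], [621.8, -199.5, 147.6], [628.3, -5.4, 151.5], [630.8, -66.5, 149.1]]
top pipette [[628.1, -117.6, 152.4], [590.6, -118.4, 198.1]]
top finger_rest [[589.4, -120.1, 197.2]]
[[624.2, -133.8, -2.4], [627.5, -1.2, 146.7], [632.0, -70.3, 146.9]]
wrist pipette [[624.0, -121.2, 147.7]]
wrist finger_rest [[586.1, -119.5, 202.1], [628.6, -121.5, 235.6]]
[[623.9, -196.5, 149.7], [630.7, -5.6, 150.4], [631.8, -70.3, 148.5], [627.1, -119.9, 148.3]]
scene pipette [[628.6, -123.3, 150.6], [599.9, -149.1, 145.4]]
scene finger_rest [[589.8, -118.2, 197.1]]
[[619.6, -196.1, 150.5], [621.5, -259.7, 153.5], [633.6, -69.9, 150.7], [631.5, -3.8, 152.1]]
top pipette [[624.0, -117.1, 148.4], [597.6, -146.8, 150.9]]
top finger_rest [[591.4, -118.4, 197.4]]
[[632.4, -71.0, 148.3], [628.9, -3.0, 150.6], [629.3, -148.1, 148.8]]
```

View pics/w7.png

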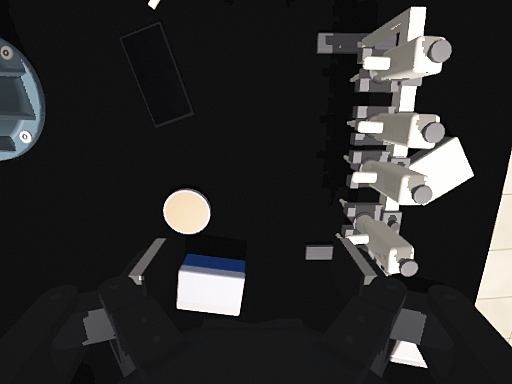

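The pipette now hangs at (395,182), in line with its neighbours and upright, finger rest out, and the gripper is clear of the rack.

```bash
python3 -c "
from bench import ctrl
print(ctrl.hand_in())"
```

```text
the job is handed in; nothing more can be done
None
```

The pipette hangs in the free fork, collar seated and finger rest facing out like the others; I let go, backed the arm clear and handed the job in, but no verdict came back.

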